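# Crank a plate slide to its station with the fold-out handle

### The arm

A 7-joint arm with a two-finger parallel gripper is mounted at the origin on a cart in front of the work surface, level with it; the furniture and walls round the work are solid. World frame = base frame: x ahead of the robot, y to its left, z up, the work surface at z = 0. Lengths are in m, angles in degrees, forces in N, time in s.
With the tool pointing down it reaches from about 0.425 to 0.875 m from the base axis. Payload 4.7 kg.
Tool frame: the origin (TCP) lies between the finger pads; the fingertips stand env.tip_reach ahead of it and the grasp point (between the pads) lies 2 mm behind it (env.tip_reach is the distance from the TCP to the fingertips, in m); z points along the fingers, y is the line along which they close (so a half turn about z gives the same grasp; the last joint's range is limited). The gripper opens to 87 mm and grips with 3 to 60 N. Pads are 19 mm wide; open, the fingers measure 117 mm over their backs; the gripper's body (75 mm by 190 mm) begins 51 mm behind the grasp point.
Start: joints at [67.787, 18.392, -4.016, 83.108, 1.295, 78.541, -3.26], TCP at [0.254, -0.598, 0.213] pointing down, gripper open.
Joint ranges: [-163.93, 163.93], [-17.29, 119.83], [-79.2, 71.16], [3.27, 140.29], [-89.18, 269.18], [5.43, 117.66], [-154.24, 154.24]. Speed limits (degrees/s): [147.25, 147.25, 180, 180, 180, 180, 180].

### API

Orientations are given as [roll, pitch, yaw] about the fixed x, y, z axes, in that order (R = Rz(yaw) Ry(pitch) Rx(roll)).
In Python, from cell import env gives the robot as it stands.
- The arm moves only by the shell command python3 steer.py 'ROWS' [FORCE]. ROWS is a JSON object whose key "motion" holds a list of rows, 1 to 8 of them, each of 5 numbers: dx, dy, dz in parts of the range, where 1.0 means 1 m, then a turn about the tool's z in parts of the range, where 1.0 means 90 degrees, then the finger opening in m; each row is the pose to reach, as a shift and turn from the pose commanded when the command began, along the tool's axes at that moment; what a row does not reach only later rows make up. A row lasts 1/12 s, in which the tool goes at most 0.0417 m and 7.16 degrees, less where a joint would pass 70% of its speed; a pose out of reach is approached as far as the arm can. The fingers move at their own pace and stop on an object; FORCE is the grip in N (left out, the last holds). Time passes only in rows, so rows that do not move let the fingers close. It prints the time, the measured TCP pose, the force, the opening and the grip force at its end. No shift or turn number may pass 1 either way. Input that does not fit is refused with a message, and nothing moves.
- env.get_obs(): the state, without advancing time (a new reading comes with each control period).
- env.read_camera(name): name is "scene" or "top" or "wrist"; returns a dict with "color" (480x640x3 uint8, blue, green, red), "fx", "fy", "cx", "cy" (pixels), "dist" ([k1, k2, p1, p2, k3] as OpenCV has them; the pictures are not rectified), "world_from_camera" (4x4, takes a point from camera to world coordinates). Camera axes: x right, y down, z forward; pixel columns grow to the right and rows downward; lengths in m; the calibration is good to about 2 mm. A picture is of the moment at which its call begins. There is no depth.
- env.sign_off(): hands the job in; it is judged then, once.
The state is a dict: "time_s": time; "qpos": joint angles; "joint_velocities": joint speeds; "effort": joint torques, N m; "tool_pos": TCP position; "tool_rot": TCP orientation; "force": force on the tool from outside, world axes, zero at the start; "wrist_torque": the same for the moment, N m; "grip_width": finger opening in m; "grasp_force": force on a finger pad.
Only numpy, scipy, OpenCV 4.12 (cv2) and the standard library are available. Lean on these libraries where they do the work, as an engineer would, in place of code of your own. Each camera call takes 0.05 s, during which the arm holds its last target. There are 200 camera calls.

### The job

Swing the folded red handle of the plate slide's crank up until it stands upright, then turn the crank by it until the carriage's yellow pointer lines up with the mark on the green flag, and fold the handle back down flat. Move the carriage only through the crank, never by touching it, and leave the bottles, the tip box and the dish where they stand.

Things in the scene. Friction and masses are not known exactly. Their poses are not given: they have to be found in the camera images.
- slide_base: Fixed plate slide: aluminium base plate 130 mm (x) by 500 mm (y, -65 to 435) by 12 mm; at its right end a blue gear housing (84 x 90 mm, 46 mm high) with a round neck (radius 20 to 26 mm) up to 70 mm. Origin on the bench under the crank axis; z up; the rails run from the housing along +y to a blue end block, 46 mm high.
- crank_axis (a point): Point on the vertical crank axis, 102 mm above the bench, at the height of the handle's hinge pin. Above the neck the steel crank arm (20 mm wide, 78 to 88 mm above the bench; round hub of radius 17 mm up to 89 mm) turns about it.
- crank (a joint): Crank angle in rad, limits -9 to 9; grows anticlockwise from above. At 0 the arm points from the axis along the slide's +x (hinge on the side away from the robot). Each rad moves the carriage 10 mm: anticlockwise toward the slide's +y (away from the gear housing), clockwise toward -y. Friction about 0.15 N m; it stays where it is left.
- handle_hinge (a point): Centre of the handle's horizontal hinge pin at the outer end of the crank arm, 65 mm from the crank axis and 102 mm above the bench; it turns with the crank. Brackets and pin reach 16 mm either side and 110 mm above the bench.
- handle (a joint): Fold angle in rad: 0 = folded flat, lying level from the hinge pin inward over the crank's hub and out past its other side; 1.57 = upright on the outer end of the arm (stop at 1.58). It swings in the vertical plane through the crank axis, never outward of upright. Friction about 0.2 N m; it stays where it is left.
- handle_end (a point): Centre of the free end of the handle, 120 mm from the hinge pin. Round red grip, 20 mm in diameter (23 mm near the end), from 24 to 120 mm from the pin; it revolves freely about its own axis. Folded, its axis is 102 mm above the bench and its end stands 55 mm beyond the crank axis, free above the blue housing (46 mm high); upright, its end is 222 mm above the bench.
- carriage: Grey carriage (108 mm along the slide's x, 148 mm along its y) with a white microplate fixed in its nest, top about 68 mm above the bench; travels 90 mm either way of y = 240 mm on the slide, driven only by the crank. Origin at bench height under its centre.
- pointer_tip (a point): Tip of the yellow pointer on the robot's side of the carriage, 74 mm from the rails' centre line, 53 mm above the bench, at the middle of the carriage's length.
- green_flag_mark (a point): The wanted station: middle of the black line on top of the green flag, at its edge facing the carriage, 48 mm above the bench. The flag (12 x 18 x 48 mm on a dark foot) stands fixed beside the rails on the robot's side, on one or the other side of the pointer. Its x, y, z axes are parallel to the slide's.
- white_flag: A like white flag at the other station, not wanted; fixed. Origin on the bench.
- amber_bottle: Amber bottle, 41 mm in diameter, 94 mm tall, loose, leave alone. Origin at its foot.
- pink_bottle: Bottle with pink content, 48 mm in diameter, 104 mm tall, loose, leave alone. Origin at its foot.
- tips: Closed clear-blue box of pipette tips, 108 x 138 x 88 mm, loose, leave alone. Origin under its centre.
- dish: Round culture dish, 62 mm in diameter, 14 mm tall, loose, leave alone. Origin under its centre.

How it is judged (in metres and radians):
On the way, in this order (a step that is already met when the one before it is completed fails the run):
1. the handle stands upright (over 1.25 rad) before the carriage has been moved more than 10 mm (value of joint handle above 1.25 rad and distance of pointer_tip from where it was at the start of the episode below 0.01 m), for 0.2 s.
2. with the handle out (over 1.1 rad), the pointer comes within 4 mm of the green flag's mark along the rails (value of joint handle above 1.1 rad and y of pointer_tip in the frame of green_flag_mark between -0.004 and 0.004 m), for 0.2 s.
At the end, for the whole second after the job is handed in: The handle is folded flat (below 0.15 rad), the carriage is at rest with its pointer within 4 mm of the green flag's mark along the rails (value of joint handle below 0.15 rad and y of pointer_tip in the frame of green_flag_mark between -0.004 and 0.004 m and linear speed of carriage below 0.01 m/s); the robot touches nothing.
It fails at once if the robot presses on the carriage or its plate (over 1 N) (contact force between any of the arm, the fingers and carriage above 1 N).
It fails at once if a bottle, the tip box or the dish is moved by more than 20 mm (distance of any of amber_bottle, pink_bottle, tips, dish from where it was at the start of the episode above 0.02 m).
It fails at once if a bottle is tipped (angle between any of amber_bottle, pink_bottle's own z axis and vertical above 0.5 rad).
It also fails if it takes over 54 s, if anything falls off the work surface, if the arm or the gripper's body presses on something with over 40 N, if the wrist force passes 120 N, or if a joint passes its speed limit or range.

## Working session

There is one attempt and no reset: what is moved stays moved. The work goes in short steps, Python scripts to look and compute and a shell command to move; the robot and the scene stay as the last step left them, time stands still between calls to the robot, and variables do not carry over. Pictures are saved under pics/ and viewed, at most 10 in all, crops included, and the job is handed in when it is done.

```bash
ls; mkdir -p pics
python3 - <<'E'
from cell import env
import cv2,numpy as np
for n in("scene","top"):
    d=env.read_camera(n);cv2.imwrite(f"pics/{n}0.png",d["color"]);print(n,d["fx"],d["cx"],d["cy"],d["dist"],np.round(d["world_from_camera"],3).tolist())
o=env.get_obs();print(o["tool_pos"],o["tool_rot"],env.tip_reach,o["time_s"])
E
```

```text
cell.py
pics
steer.py
scene 455.56841622086785 317.8666367517365 243.67829277226093 [0.03618121 0.         0.         0.         0.        ] [[-0.461, -0.459, 0.759, -0.181], [-0.887, 0.237, -0.395, 0.343], [0.002, -0.856, -0.517, 0.624], [0.0, 0.0, 0.0, 1.0]]
top 568.959732429833 316.51301436848297 236.83712660376221 [0.01297008 0.         0.         0.         0.        ] [[-0.012, -0.986, 0.169, 0.336], [-1.0, 0.016, 0.022, -0.054], [-0.024, -0.168, -0.985, 1.45], [0.0, 0.0, 0.0, 1.0]]
[ 0.25397055 -0.59778485  0.21247594] [-1.79902196e+02  3.63336893e-03  2.30229119e+01] 0.017 0.1
```

View pics/top0.png

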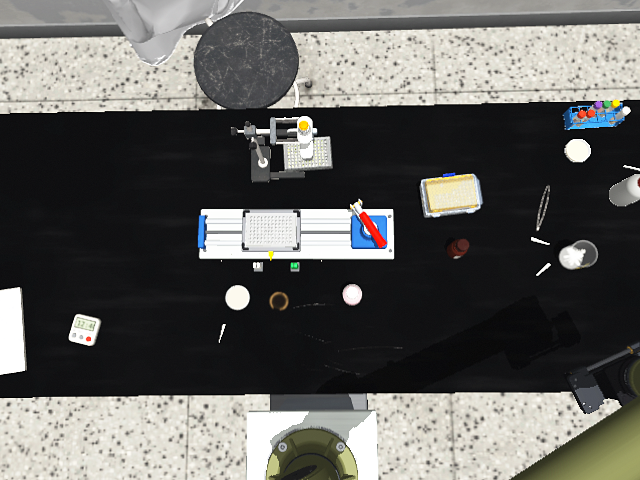

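View pics/scene0.png

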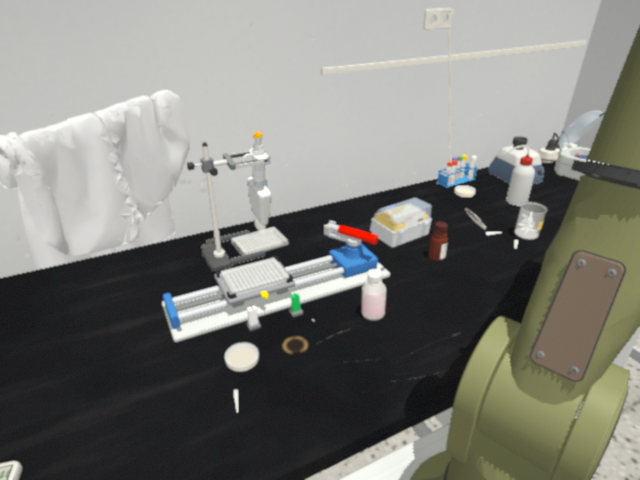

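The top view shows the slide lying along world y, with the carriage at (271,230) and the pointer at (271,256). The green flag is at (295,266), the white one at (258,266), and the red handle runs from the hinge near (356,207) to its end near (380,243). The pink bottle is at (352,294), amber at (457,248) and the tip box at (451,195). The scene view agrees with this.

```bash
cat > h.py <<'E'
from cell import env
import cv2,numpy as np
def cam(n):
    d=env.read_camera(n);d["K"]=np.array([[d["fx"],0,d["cx"]],[0,d["fy"],d["cy"]],[0,0,1.]]);return d
def ray(d,p):
    u=cv2.undistortPoints(np.array(p,float).reshape(-1,1,2),d["K"],np.array(d["dist"])).reshape(-1,2)
    T=np.array(d["world_from_camera"]);return T[:3,3],np.c_[u,np.ones(len(u))]@T[:3,:3].T
def plane(d,p,z):
    o,r=ray(d,p);return o+r*((z-o[2])/r[:,2])[:,None]
def mask(img,lo,hi,roi):
    h=cv2.cvtColor(img,cv2.COLOR_BGR2HSV);m=cv2.inRange(h,np.array(lo),np.array(hi))
    k=np.zeros_like(m);x0,x1,y0,y1=roi;k[y0:y1,x0:x1]=255;return m&k
E
python3 - <<'E'
from h import *
np.set_printoptions(precision=4,suppress=True)
R={"top":dict(red=(330,410,190,260),yel=(255,290,245,265),grn=(285,305,255,275),base=(190,400,200,268)),
"scene":dict(red=(320,390,220,250),yel=(255,275,285,303),grn=(285,305,285,318))}
for n in R:
    d=cam(n);I=d["color"]
    for k,lo,hi,z in(("red",(0,150,80),(8,255,255),.102),("yel",(22,120,100),(35,255,255),.053),("grn",(45,100,40),(85,255,255),.048)):
        m=mask(I,lo,hi,R[n][k]);c=max(cv2.findContours(m,0,1)[0],key=cv2.contourArea)
        print(n,k,cv2.contourArea(c),cv2.boundingRect(c))
        if k=="red":
            b=cv2.boxPoints(cv2.minAreaRect(c));print(b,plane(d,b,z)[:,:2])
        else:
            q=c.reshape(-1,2);ext=q[[q[:,0].argmin(),q[:,0].argmax(),q[:,1].argmin(),q[:,1].argmax()]]
            print(ext.tolist(),plane(d,ext,z)[:,:2].tolist(), plane(d,[q.mean(0)],z))
    if n=="top":
        m=mask(I,(0,0,110),(180,60,255),R[n]["base"])|mask(I,(100,100,60),(120,255,255),R[n]["base"])
        c=max(cv2.findContours(m,0,1)[0],key=cv2.contourArea);b=cv2.boxPoints(cv2.minAreaRect(c));print("base",b,plane(d,b,.012))
        mb=mask(I,(100,120,60),(125,255,255),(340,400,205,258));c=max(cv2.findContours(mb,0,1)[0],key=cv2.contourArea);b=cv2.boxPoints(cv2.minAreaRect(c));print("house",b,plane(d,b,.046))
        print("pinkb",plane(d,[[352,294]],.104),"amber",plane(d,[[460,242]],.094))
        cv2.imwrite("pics/c1.png",cv2.resize(I[190:280,240:410],None,fx=4.7,fy=4.7,interpolation=cv2.INTER_CUBIC))
E
```

```text
top red 253.5 (359, 212, 27, 35)
[[357.8461 214.7692]
 [364.3077 210.4615]
 [386.     243.    ]
 [379.5385 247.3077]] [[ 0.6189 -0.1242]
 [ 0.6293 -0.1401]
 [ 0.5488 -0.1898]
 [ 0.5387 -0.1741]]
top yel 18.0 (268, 251, 5, 10)
[[268, 251], [272, 255], [268, 251], [270, 260]] [[0.5410235243583587, 0.09844037108743617], [0.5308376668171635, 0.08846088687101661], [0.5410235243583587, 0.09844037108743617], [0.5184043231636927, 0.09340930270439743]] [[0.5317 0.0925 0.053 ]]
top grn 37.0 (290, 262, 8, 7)
[[290, 263], [297, 268], [291, 262], [292, 268]] [[0.5108070942968183, 0.04414129339398467], [0.4980719156862673, 0.02681058445395667], [0.5132710919862209, 0.041644168816126585], [0.49825279890662133, 0.03922240365340796]] [[0.5056 0.0348 0.048 ]]
base [[198. 200.]
 [393. 200.]
 [393. 258.]
 [198. 258.]] [[ 0.6841  0.286   0.012 ]
 [ 0.6753 -0.2205  0.012 ]
 [ 0.5242 -0.2153  0.012 ]
 [ 0.5317  0.2824  0.012 ]]
house [[351. 215.]
 [378. 215.]
 [378. 248.]
 [351. 248.]] [[ 0.6304 -0.1099  0.046 ]
 [ 0.6292 -0.1777  0.046 ]
 [ 0.5454 -0.1752  0.046 ]
 [ 0.5464 -0.1081  0.046 ]]
pinkb [[ 0.4281 -0.1058  0.104 ]] amber [[ 0.5498 -0.3675  0.094 ]]
scene red 344.5 (338, 224, 40, 21)
[[336.9 232.3]
 [340.3 222.1]
 [379.3 235.1]
 [375.9 245.3]] [[ 0.6111 -0.1189]
 [ 0.6505 -0.1505]
 [ 0.5553 -0.1986]
 [ 0.5213 -0.1667]]
scene yel 32.0 (261, 291, 7, 8)
[[261, 292], [267, 298], [263, 291], [266, 298]] [[0.5408492899338027, 0.09907429391072822], [0.5165761404853686, 0.09560924266692078], [0.5421330488569394, 0.09416849914395922], [0.5175062107326291, 0.09740243515779698]] [[0.53   0.0961 0.053 ]]
scene grn 117.5 (291, 294, 11, 18)
[[291, 295], [301, 307], [294, 294], [293, 311]] [[0.5092570312650164, 0.04584796171972966], [0.4647564305443465, 0.044356728364340126], [0.5094753565828509, 0.03894582895616955], [0.46084670802514, 0.06363345356324873]] [[0.4836 0.0483 0.048 ]]
```

View pics/c1.png

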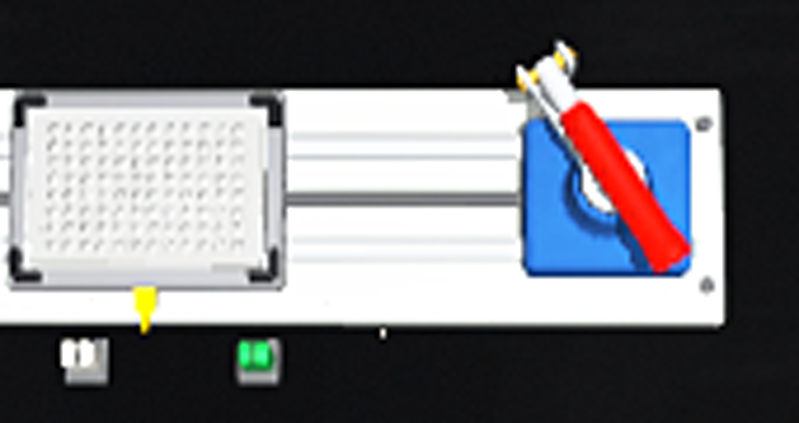

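The crop shows the crank axis under the handle, the hinge upper left, the pointer tip at about x=270.2 px and the flag line at about x=293.9 px. That puts the pointer roughly 58 mm from the mark, so the crank turns clockwise about 5.8 rad. The grip length comes out at 95 mm against the given 96. The axis is about (0.589,-0.1535) and the handle direction is 31.9°.

```bash
cat >> h.py <<'E'
def to(*pts):
    """shifts in present tool axes to world TCP points"""
    from scipy.spatial.transform import Rotation as Ro
    o=env.get_obs();R=Ro.from_euler("xyz",o["tool_rot"],degrees=True).as_matrix()
    for p in pts: print(np.round((np.array(p)-o["tool_pos"])@R,4).tolist())
    print("t",o["time_s"],"pos",np.round(o["tool_pos"],4),"rot",np.round(o["tool_rot"],2),"F",np.round(o["force"],1))
E
python3 -c "
from h import *
to((.5596,-.172,.2))"
```

```text
[0.4478, -0.2725, 0.0131]
t 0.2 pos [ 0.254  -0.5979  0.2128] rot [-1.7993e+02  1.0000e-02  2.3020e+01] F [-0.4  0.1 -0.2]
```

```bash
python3 steer.py '{"motion": [[0.034,-0.021,0,0,0.087],[0.068,-0.042,0,0,0.087],[0.102,-0.063,0,0,0.087],[0.136,-0.084,0,0,0.087],[0.17,-0.105,0,0,0.087],[0.204,-0.126,0,0,0.087],[0.238,-0.147,0,0,0.087],[0.27,-0.165,0.004,0,0.087]]}' 15; python3 -c "
from h import *
to((.5596,-.172,.2))"
```

```text
time_s: 0.87
tool_pos: [0.4396, -0.3386, 0.2103]
tool_rot: [179.9, -0.0, 23.1]
force: [1.4, -1.2, 0.1]
grip_width: 0.087
grasp_force: 0.0
[0.1757, -0.1063, 0.0103]
t 0.8667 pos [ 0.4396 -0.3386  0.2103] rot [ 1.7992e+02 -4.0000e-02  2.3080e+01] F [ 1.4 -1.2  0.1]
```

Units first: turns go in shares of 90 degrees. So -9 degrees / 90 = -0.1.

```bash
python3 steer.py '{"motion": [[0.034,-0.021,0,0,0.087],[0.068,-0.042,0,0,0.087],[0.102,-0.063,0.002,-0.05,0.087],[0.136,-0.084,0.006,-0.1,0.087],[0.165,-0.1,0.009,-0.1,0.087],[0.178,-0.1075,0.009,-0.1,0.087],[0.178,-0.1075,0.009,-0.1,0.087],[0.178,-0.1075,0.009,-0.1,0.087]]}'; python3 -c "
from h import *
d=cam('wrist');cv2.imwrite('pics/w1.png',d['color']);print(np.round(d['world_from_camera'],3))
m=mask(d['color'],(0,150,80),(8,255,255),(0,640,0,480));c=max(cv2.findContours(m,0,1)[0],key=cv2.contourArea)
b=cv2.boxPoints(cv2.minAreaRect(c));print(b,plane(d,b,.102))
to((.5596,-.172,.1))"
```

```text
time_s: 1.53
tool_pos: [0.56, -0.1715, 0.2001]
tool_rot: [-180.0, 0.0, 32.1]
force: [-0.2, -0.9, -0.5]
grip_width: 0.0869
grasp_force: 0.0
[[ 0.533 -0.81  -0.245  0.627]
 [-0.846 -0.51  -0.154 -0.129]
 [ 0.     0.289 -0.957  0.371]
 [ 0.     0.     0.     1.   ]]
[[308. 138.]
 [335. 138.]
 [335. 261.]
 [308. 261.]] [[ 0.6172226  -0.121437    0.102     ]
 [ 0.62803488 -0.13860873  0.102     ]
 [ 0.54502692 -0.19195878  0.102     ]
 [ 0.5330489  -0.1729389   0.102     ]]
[0.0009, -0.0009, 0.1002]
t 1.5833 pos [ 0.5594 -0.1732  0.2002] rot [1.7999e+02 7.0000e-02 3.2000e+01] F [-0.4 -0.8 -0.2]
```

View pics/w1.png

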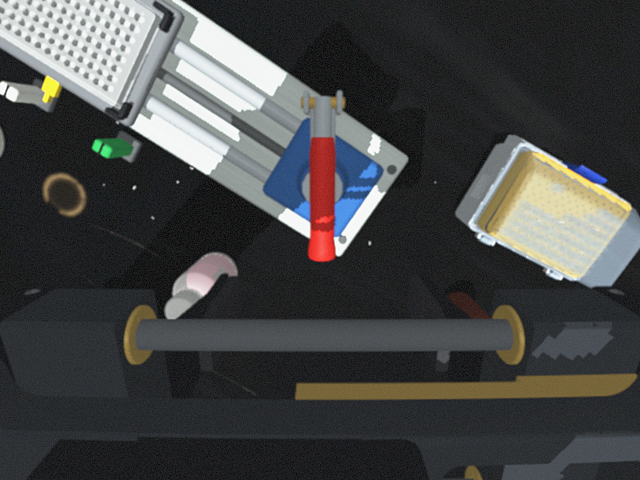

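The wrist view shows the handle (x 308–335 px) parallel to the tool's x axis and centred between the fingers, with the tip box at right and the pink bottle at lower left, both clear. The cast ray gives an angle of 32.1°, matching the top view. I'll descend and grip.

```bash
python3 steer.py '{"motion": [[0,0,0.03,0,0.087],[0,0,0.06,0,0.087],[0,0,0.085,0,0.06],[0,0,0.1,0,0.05],[0,0,0.1,0,0.04],[0,0,0.1,0,0.0],[0,0,0.1,0,0],[0,0,0.1,0,0]]}' 15; python3 steer.py '{"motion": [[0,0,0,0,0],[0,0,0,0,0],[0,0,0,0,0],[0,0,0,0,0]]}'; python3 -c "
from h import *
to((.56,-.172,.1))"
```

```text
time_s: 2.25
tool_pos: [0.5609, -0.1733, 0.1024]
tool_rot: [179.8, -0.1, 32.0]
force: [0.1, 0.0, 0.4]
grip_width: 0.0548
grasp_force: 0.0
time_s: 2.58
tool_pos: [0.5601, -0.1723, 0.1008]
tool_rot: [180.0, -0.0, 32.0]
force: [0.2, -0.4, -0.2]
grip_width: 0.0283
grasp_force: 0.0
[0.0, -0.0003, 0.0008]
t 2.5833 pos [ 0.5601 -0.1723  0.1008] rot [ 1.7996e+02 -1.0000e-02  3.2030e+01] F [ 0.2 -0.4 -0.2]
```

```bash
python3 steer.py '{"motion": [[0,0,0,0,0],[0,0,0,0,0],[0,0,0,0,0]]}'; python3 steer.py '{"motion": [[0.0015,0,-0.0172,0,0],[0.006,0,-0.034,0,0],[0.0133,0,-0.0495,0,0],[0.0232,0,-0.0636,0,0],[0.0232,0,-0.0636,0,0]]}'
```

```text
time_s: 2.83
tool_pos: [0.5595, -0.1716, 0.1006]
tool_rot: [-179.9, 0.0, 32.0]
force: [-2.4, 1.3, 5.6]
grip_width: 0.0086
grasp_force: 3.5
time_s: 3.25
tool_pos: [0.5829, -0.1588, 0.1674]
tool_rot: [179.8, -0.3, 32.1]
force: [1.8, -0.2, 1.5]
grip_width: 0.0007
grasp_force: 0.0
```

```bash
python3 -c "
from h import *
a=cam('wrist')['color'];b=cam('top')['color'][180:280,300:420]
cv2.imwrite('pics/w2.png',a);cv2.imwrite('pics/w2t.png',cv2.resize(b,None,fx=4,fy=4))
o=env.get_obs();print(o['force'],o['grip_width'])"
python3 -c "
import cv2,numpy as np
a=cv2.imread('pics/w2.png');b=cv2.imread('pics/w2t.png')
a=cv2.resize(a[60:440],(400,237));b=b[:237] if 0 else cv2.resize(b,(400,333))
cv2.imwrite('pics/m2.png',np.vstack([a,b]))"
```

```text
[-0.66658357 -0.04744324 -0.73411735] 0.0007156363096599587
```

View pics/m2.png

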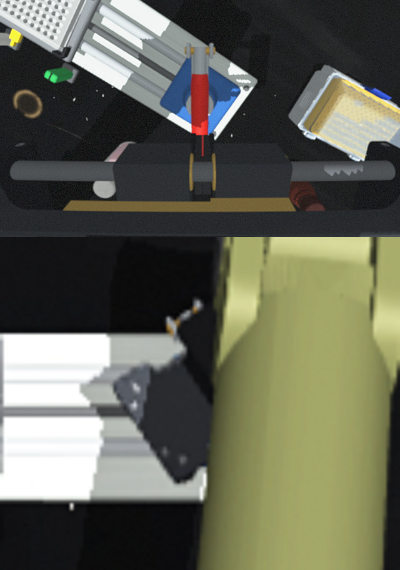

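```bash
python3 -c "
import cv2
a=cv2.imread('pics/w2.png')[110:360,200:440];cv2.imwrite('pics/w2c.png',cv2.resize(a,None,fx=2.3,fy=2.3))"
```

```text
(no output)
```

View pics/w2c.png

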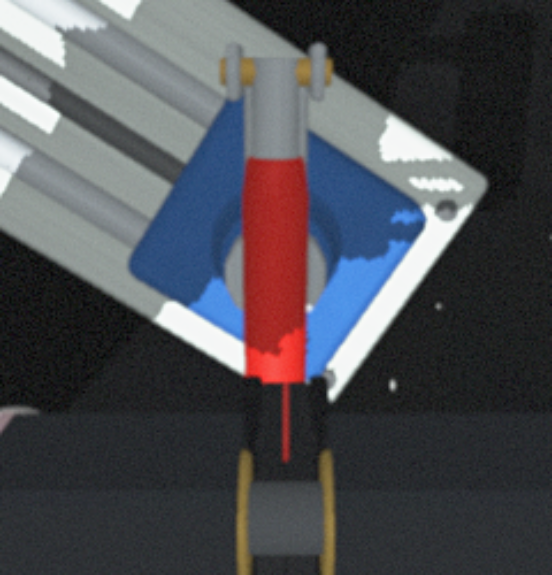

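The closed fingers sit above a handle that is still flat: it shows a constant width, and the hinge is at (275,70) in the crop. The fingers closed past the handle without holding it. I'll retry about 10 mm lower and watch the closing in steps.

```bash
python3 steer.py '{"motion": [[0,0,0,0,0.05],[0,0,0,0,0.05],[0,0,0,0,0.05],[-0.005,0,0,0,0.05],[-0.01,0,0,0,0.05],[-0.015,0,0,0,0.05],[-0.0232,0,0.01,0,0.05],[-0.0232,0,0.03,0,0.05]]}'; python3 steer.py '{"motion": [[0,0,0.02,0,0.05],[0,0,0.044,0,0.05],[0,0,0.044,0,0.05],[0,0,0.044,0,0],[0,0,0.044,0,0],[0,0,0.044,0,0]]}' 15; for i in 1 2 3; do python3 steer.py '{"motion": [[0,0,0,0,0],[0,0,0,0,0]]}'; done
```

```text
time_s: 4.02
tool_pos: [0.5603, -0.1747, 0.1363]
tool_rot: [179.7, -0.1, 31.9]
force: [0.6, -0.6, 0.6]
grip_width: 0.045
grasp_force: 0.0
time_s: 4.52
tool_pos: [0.5611, -0.1727, 0.0919]
tool_rot: [179.9, -0.1, 32.0]
force: [-0.8, 0.1, -0.3]
grip_width: 0.037
grasp_force: 0.0
time_s: 4.68
tool_pos: [0.5606, -0.1723, 0.0913]
tool_rot: [179.9, -0.1, 32.0]
force: [-0.3, 1.3, 0.0]
grip_width: 0.0246
grasp_force: 1.1
time_s: 4.85
tool_pos: [0.5598, -0.1713, 0.0905]
tool_rot: [-180.0, -0.0, 32.1]
force: [-2.1, 2.8, 2.3]
grip_width: 0.0201
grasp_force: 14.7
time_s: 5.02
tool_pos: [0.56, -0.1715, 0.0903]
tool_rot: [-180.0, -0.0, 32.1]
force: [-1.9, 2.9, 4.2]
grip_width: 0.0203
grasp_force: 14.7
```

```bash
python3 steer.py '{"motion": [[0,0,0,0,0.04],[0,0,0,0,0.04],[0,0,0.008,0,0.04],[0,0,0.008,0,0],[0,0,0.008,0,0],[0,0,0.008,0,0],[0,0,0.008,0,0]]}' 20; for i in 1 2; do python3 steer.py '{"motion": [[0,0,0,0,0],[0,0,0,0,0]]}'; done
```

```text
time_s: 5.6
tool_pos: [0.5592, -0.172, 0.0817]
tool_rot: [-179.9, 0.1, 32.0]
force: [-2.0, 2.9, -0.2]
grip_width: 0.0208
grasp_force: 15.4
time_s: 5.77
tool_pos: [0.559, -0.1719, 0.0817]
tool_rot: [-179.9, 0.1, 32.0]
force: [-2.4, 1.1, -0.3]
grip_width: 0.0201
grasp_force: 19.5
time_s: 5.93
tool_pos: [0.5591, -0.172, 0.0817]
tool_rot: [-179.9, 0.1, 32.0]
force: [-4.0, 1.3, -0.6]
grip_width: 0.0207
grasp_force: 19.5
```

```bash
python3 steer.py '{"motion": [[0.0015,0,-0.0172,0,0],[0.006,0,-0.034,0,0],[0.0133,0,-0.0495,0,0],[0.0232,0,-0.0636,0,0],[0.0232,0,-0.0636,0,0]]}'
```

```text
time_s: 6.35
tool_pos: [0.5805, -0.1592, 0.1485]
tool_rot: [179.9, -0.0, 32.1]
force: [-7.5, 1.7, 4.9]
grip_width: 0.0201
grasp_force: 19.2
```

```bash
python3 steer.py '{"motion": [[0.0055,0,-0.0064,0,0],[0.0122,0,-0.0122,0,0],[0.019,0,-0.0175,0,0],[0.0263,0,-0.0221,0,0],[0.034,0,-0.026,0,0],[0.0419,0,-0.0294,0,0],[0.0419,0,-0.0294,0,0]]}'
```

```text
time_s: 6.93
tool_pos: [0.615, -0.1376, 0.1776]
tool_rot: [180.0, 0.1, 32.1]
force: [-9.0, 1.4, 10.1]
grip_width: 0.0192
grasp_force: 19.4
```

```bash
python3 steer.py '{"motion": [[0.0085,0,-0.0026,0,0],[0.0167,0,-0.0045,0,0],[0.025,0,-0.0055,0,0],[0.029,0,-0.0059,0,0],[0.029,0,-0.0059,0,0],[0.029,0,-0.0059,0,0]]}'; python3 -c "
from h import *
d=cam('scene');cv2.imwrite('pics/s2.png',cv2.resize(d['color'][160:330,200:440],None,fx=3,fy=3))"
```

```text
time_s: 7.43
tool_pos: [0.6418, -0.1226, 0.185]
tool_rot: [179.7, -0.2, 32.0]
force: [-3.4, 1.9, 12.8]
grip_width: 0.0178
grasp_force: 18.8
```

View pics/s2.png

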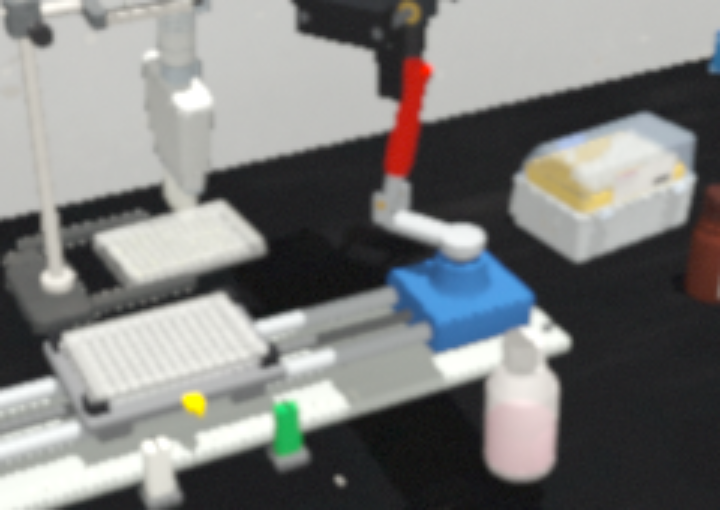

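The scene crop shows the handle almost upright, grip from (415,65) to (397,175), leaning about 10° toward the axis. The fingers are slightly ahead of it and the grip is slipping off the pad edge. The carriage hasn't moved. I'll regrip 13 mm further back.

```bash
python3 steer.py '{"motion": [[0,0,0,0,0.045],[0,0,0,0,0.045],[0,0,0,0,0.045],[-0.007,0,0,0,0.045],[-0.013,0,0.005,0,0.045],[-0.013,0,0.005,0,0.045],[-0.013,0,0.005,0,0],[-0.013,0,0.005,0,0]]}' 20; for i in 1 2 ; do python3 steer.py '{"motion": [[0,0,0,0,0],[0,0,0,0,0]]}'; done;  python3 -c "
from h import *
d=cam('scene');cv2.imwrite('pics/s3.png',cv2.resize(d['color'][160:260,280:400],None,fx=5,fy=5))
d=cam('wrist');cv2.imwrite('pics/w3.png',d['color'])
a=cv2.imread('pics/s3.png');b=cv2.resize(d['color'],(600,450));cv2.imwrite('pics/m3.png',cv2.resize(np.vstack([a,b]),None,fx=.62,fy=.62))
"
```

```text
time_s: 8.15
tool_pos: [0.6285, -0.1295, 0.1757]
tool_rot: [-180.0, 0.0, 32.0]
force: [-0.4, -0.6, -0.3]
grip_width: 0.0379
grasp_force: 0.0
time_s: 8.32
tool_pos: [0.6289, -0.129, 0.176]
tool_rot: [180.0, -0.0, 32.0]
force: [-0.3, 0.6, 0.3]
grip_width: 0.026
grasp_force: 0.0
time_s: 8.48
tool_pos: [0.6289, -0.1291, 0.176]
tool_rot: [180.0, -0.0, 32.0]
force: [-0.3, 0.2, 0.5]
grip_width: 0.021
grasp_force: 19.7
```

View pics/m3.png

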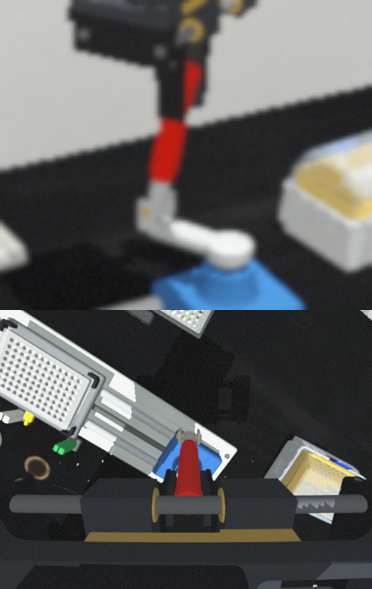

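```bash
python3 steer.py '{"motion": [[0.004,0,-0.001,0,0],[0.008,0,-0.0015,0,0],[0.012,0,-0.002,0,0],[0.016,0,-0.002,0,0],[0.016,0,-0.002,0,0],[0.016,0,-0.002,0,0],[0.016,0,-0.002,0,0]]}'
```

```text
time_s: 9.17
tool_pos: [0.6426, -0.1207, 0.1778]
tool_rot: [180.0, -0.0, 32.0]
force: [0.1, -0.1, -2.3]
grip_width: 0.0209
grasp_force: 20.1
```

```bash
python3 steer.py '{"motion": [[-0.0022,0.0166,0,0,0],[-0.0086,0.032,0,0,0],[-0.0187,0.0453,0,0,0],[-0.032,0.0554,0,0,0],[-0.0474,0.0618,0,0,0],[-0.064,0.064,0,0,0],[-0.064,0.064,0,0,0],[-0.064,0.064,0,0,0]]}'; python3 -c "
from h import *
to((.5883,-.153,.178))
d=cam('wrist');cv2.imwrite('pics/w4.png',d['color'])"
```

```text
time_s: 9.83
tool_pos: [0.6209, -0.2097, 0.178]
tool_rot: [-180.0, 0.1, 31.9]
force: [-2.6, 1.0, -1.3]
grip_width: 0.0204
grasp_force: 20.0
[0.0023, -0.0653, -0.0]
t 9.8333 pos [ 0.6209 -0.2097  0.178 ] rot [-1.800e+02  7.000e-02  3.194e+01] F [-2.6  1.  -1.3]
```

View pics/w4.png

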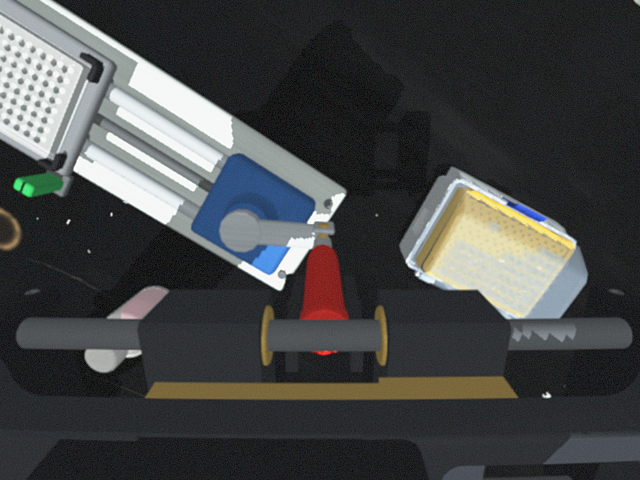

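The wrist view shows the arm pointing toward the tip box (hub at (243,230), hinge at (325,230)). The handle is upright in the grip and the carriage has moved toward the housing. I'll carry on round.

```bash
python3 steer.py '{"motion": [[-0.0166,-0.0022,0,0,0],[-0.032,-0.0086,0,0,0],[-0.0453,-0.0187,0,0,0],[-0.0554,-0.032,0,0,0],[-0.0618,-0.0474,0,0,0],[-0.064,-0.064,0,0,0],[-0.064,-0.064,0,0,0],[-0.064,-0.064,0,0,0]]}'; python3 steer.py '{"motion": [[0.0022,-0.0166,0,0,0],[0.0086,-0.032,0,0,0],[0.0187,-0.0453,0,0,0],[0.032,-0.0554,0,0,0],[0.0474,-0.0618,0,0,0],[0.064,-0.064,0,0,0],[0.064,-0.064,0,0,0],[0.064,-0.064,0,0,0]]}'; python3 -c "
from h import *
to((.5883,-.153,.178))
for n,ry,rg in(('top',(255,330,245,265),(285,305,255,275)),('scene',(255,340,270,310),(285,305,285,318))):
    d=cam(n);I=d['color'];cv2.imwrite('pics/%s5.png'%n,I)
    for lo,hi,z,r in(((22,120,100),(35,255,255),.053,ry),((45,100,40),(85,255,255),.048,rg)):
        q=np.argwhere(mask(I,lo,hi,r))[:,::-1].astype(float)
        print(n,len(q),q.min(0) if len(q) else 0,q.max(0) if len(q) else 0,plane(d,[q.mean(0)],z) if len(q) else 0)
a=cv2.imread('pics/top5.png')[240:275,255:330];b=cv2.imread('pics/scene5.png')[270:325,240:340]
cv2.imwrite('pics/m5.png',np.vstack([cv2.resize(a,(600,280),interpolation=2),cv2.resize(b,(500,275),interpolation=2)[:, :600] if 0 else cv2.resize(b,(600,320),interpolation=2)]))"
```

```text
time_s: 10.55
tool_pos: [0.5339, -0.1876, 0.1779]
tool_rot: [-180.0, 0.0, 32.1]
force: [-0.3, 3.0, -2.7]
grip_width: 0.0206
grasp_force: 20.0
time_s: 11.22
tool_pos: [0.5545, -0.0986, 0.1779]
tool_rot: [-179.9, -0.0, 32.2]
force: [-0.1, 4.0, -1.3]
grip_width: 0.0206
grasp_force: 20.0
[-0.0003, 0.0641, -0.0002]
t 11.2167 pos [ 0.5545 -0.0986  0.1779] rot [-1.7988e+02 -4.0000e-02  3.2150e+01] F [-0.1  4.  -1.3]
top 34 [287. 251.] [291. 260.] [[0.53211051 0.04604679 0.053     ]]
top 49 [290. 262.] [297. 268.] [[0.50552422 0.03513332 0.048     ]]
scene 42 [282. 285.] [288. 292.] [[0.52961178 0.04952863 0.053     ]]
scene 147 [291. 293.] [301. 311.] [[0.48313009 0.0480595  0.048     ]]
```

View pics/m5.png

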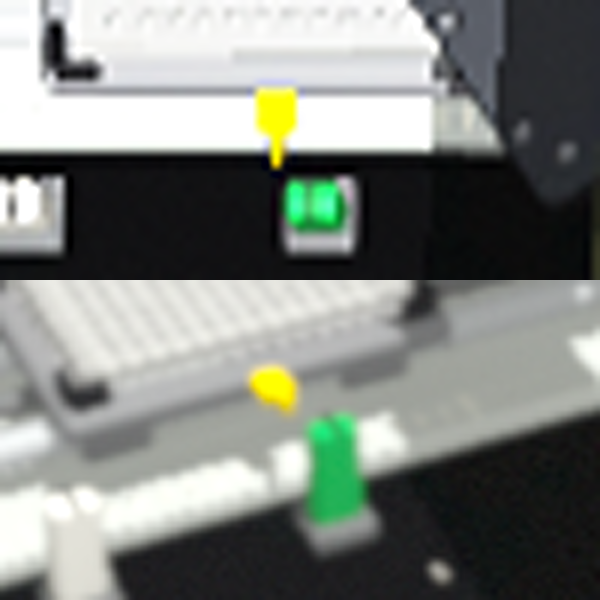

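The top crop puts the pointer tip at about 289.1 px and the flag line at about 293.7 px, which leaves 11.3 mm, or 1.13 rad ≈ 65°. I'll go on 64° and turn the tool with the crank so it is ready to fold the handle.

To row units: -26 degrees / 90 = -0.2889.

```bash
python3 steer.py '{"motion": [[0.0166,0.0022,0,-0.0556,0],[0.032,0.0086,0,-0.1111,0],[0.0453,0.0187,0,-0.1667,0],[0.0554,0.032,0,-0.2222,0],[0.0575,0.0359,0,-0.2889,0],[0.0575,0.0359,0,-0.2889,0],[0.0575,0.0359,0,-0.2889,0],[0.0575,0.0359,0,-0.2889,0]]}'; python3 -c "
from h import *
to((.5883,-.153,.178))
d=cam('top');I=d['color'];cv2.imwrite('pics/top6.png',I)
for lo,hi,z,r in(((22,120,100),(35,255,255),.053,(255,330,245,263)),((45,100,40),(85,255,255),.048,(285,305,255,275))):
    q=np.argwhere(mask(I,lo,hi,r))[:,::-1].astype(float)
    print(len(q),q.min(0),q.max(0),plane(d,[q.mean(0)],z))
w=cam('wrist')['color'];cv2.imwrite('pics/w6.png',w)
a=I[240:275,255:330];cv2.imwrite('pics/m6.png',np.vstack([cv2.resize(a,(560,261),interpolation=2),cv2.resize(w,(560,339))]))"
```

```text
time_s: 11.98
tool_pos: [0.6219, -0.101, 0.1779]
tool_rot: [179.9, -0.0, 57.8]
force: [2.3, 1.4, -3.5]
grip_width: 0.0204
grasp_force: 20.0
[-0.0619, -0.0008, -0.0002]
t 11.9833 pos [ 0.6219 -0.101   0.1779] rot [ 1.7992e+02 -1.0000e-02  5.7840e+01] F [ 2.3  1.4 -3.5]
36 [292. 251.] [296. 260.] [[0.53099192 0.03432779 0.053     ]]
48 [290. 262.] [297. 268.] [[0.50541425 0.0349458  0.048     ]]
```

View pics/m6.png

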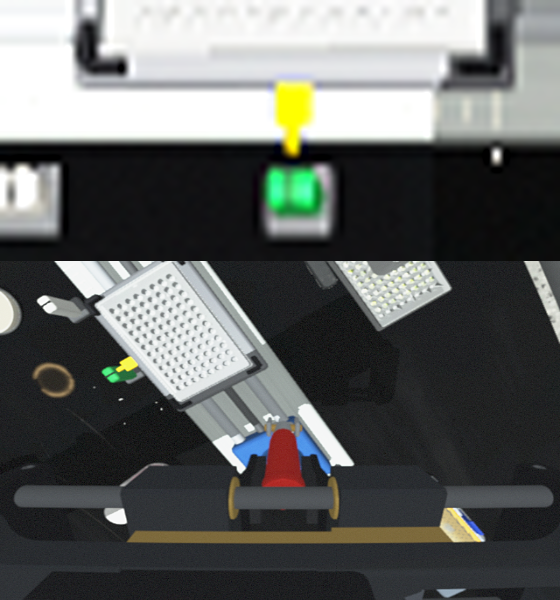

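The pointer tip is at about 293.5 px and the flag line at about 293.9 px, so it is lined up within 1 mm. In the wrist view the handle is upright and in the fingers' plane. I'll hold briefly, then start folding.

```bash
python3 steer.py '{"motion": [[0,0,0,0,0],[0,0,0,0,0],[0,0,0,0,0],[-0.0077,0,0.0003,0,0],[-0.0153,0,0.0013,0,0],[-0.0228,0,0.003,0,0],[-0.0301,0,0.0053,0,0],[-0.0301,0,0.0053,0,0]]}'; python3 steer.py '{"motion": [[-0.007,0,0.003,0,0],[-0.0139,0,0.0065,0,0],[-0.02,0,0.0107,0,0],[-0.0265,0,0.0153,0,0],[-0.032,0,0.0205,0,0],[-0.0373,0,0.0261,0,0],[-0.0373,0,0.0261,0,0]]}'
```

```text
time_s: 12.75
tool_pos: [0.6043, -0.1279, 0.1719]
tool_rot: [-179.9, 0.1, 57.9]
force: [1.9, 2.0, -4.6]
grip_width: 0.02
grasp_force: 20.0
time_s: 13.33
tool_pos: [0.5836, -0.1627, 0.1466]
tool_rot: [-180.0, 0.3, 57.8]
force: [-4.2, -3.5, 6.4]
grip_width: 0.0206
grasp_force: 20.0
```

```bash
python3 steer.py '{"motion": [[0,0,0,0,0.045],[0,0,0,0,0.045],[0,0,0,0,0.045],[-0.005,0,-0.001,0,0.045],[-0.009,0,-0.002,0,0.045],[-0.009,0,-0.002,0,0],[-0.009,0,-0.002,0,0],[-0.009,0,-0.002,0,0]]}' 20; python3 steer.py '{"motion": [[0,0,0,0,0],[0,0,0,0,0],[0,0,0,0,0],[0,0,0,0,0]]}'; python3 steer.py '{"motion": [[-0.005,0,0.007,0,0],[-0.01,0,0.0143,0,0],[-0.014,0,0.022,0,0],[-0.0174,0,0.03,0,0],[-0.02,0,0.0385,0,0],[-0.0219,0,0.047,0,0],[-0.0219,0,0.047,0,0]]}'
```

```text
time_s: 14.0
tool_pos: [0.5814, -0.1652, 0.1486]
tool_rot: [180.0, -0.0, 58.0]
force: [-0.1, 0.4, -0.8]
grip_width: 0.0322
grasp_force: 0.0
time_s: 14.33
tool_pos: [0.5812, -0.1649, 0.1485]
tool_rot: [-180.0, 0.0, 58.0]
force: [0.3, 0.9, 1.8]
grip_width: 0.0203
grasp_force: 19.6
time_s: 14.92
tool_pos: [0.5657, -0.1898, 0.0999]
tool_rot: [-179.8, 0.5, 57.7]
force: [-6.6, -7.9, 4.0]
grip_width: 0.02
grasp_force: 19.9
```

```bash
python3 steer.py '{"motion": [[-0.002,0,0.006,0,0],[-0.003,0,0.012,0,0],[-0.004,0,0.018,0,0],[-0.004,0,0.02,0,0],[-0.004,0,0.02,0,0],[-0.004,0,0.02,0,0]]}'; python3 -c "
from h import *
d=cam('scene');t=cam('top')['color'];cv2.imwrite('pics/top7.png',t)
cv2.imwrite('pics/m7.png',np.vstack([cv2.resize(d['color'][190:300,280:420],(560,440),interpolation=2),cv2.resize(t[240:275,255:330],(560,150))]))"
```

```text
time_s: 15.42
tool_pos: [0.5637, -0.1933, 0.0806]
tool_rot: [-179.9, 0.5, 57.8]
force: [-7.6, -8.3, 1.6]
grip_width: 0.0202
grasp_force: 20.1
```

View pics/m7.png

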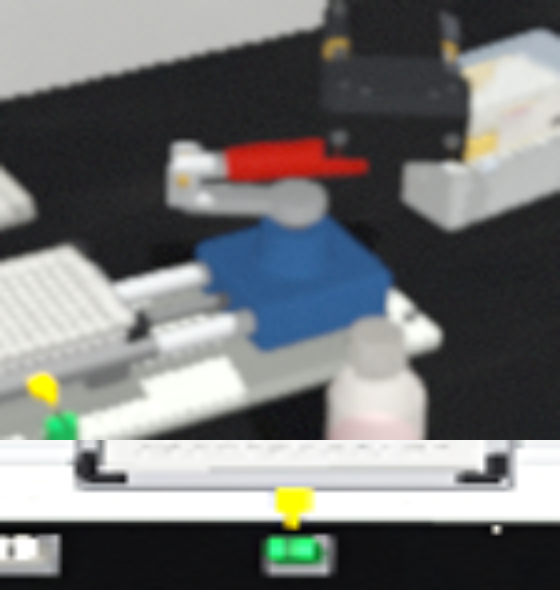

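The fold is nearly complete: the grip lies almost level at (230–365,160), the arm below it is parallel, and the pointer is still on the flag line. I'll press a bit further, release, rise and check.

```bash
python3 steer.py '{"motion": [[-0.002,0,0.004,0,0],[-0.002,0,0.007,0,0],[-0.002,0,0.007,0,0]]}'; python3 steer.py '{"motion": [[0,0,0,0,0.05],[0,0,0,0,0.05],[0,0,0,0,0.05],[0,0,0,0,0.05],[0,0,0,0,0.06],[0,0,-0.03,0,0.06],[0,0,-0.07,0,0.06],[0,0,-0.11,0,0.06]]}'; python3 steer.py '{"motion": [[-0.03,0,-0.01,0,0.06],[-0.06,0,-0.02,0,0.06],[-0.09,0,-0.02,0,0.06],[-0.12,0,-0.02,0,0.06],[-0.12,0,-0.02,0,0.06],[-0.12,0,-0.02,0,0.06]]}'; python3 -c "
from h import *
np.set_printoptions(precision=4,suppress=True)
H={}
for n in('scene','top','wrist'):
    d=cam(n);I=d['color'];cv2.imwrite('pics/%s8.png'%n,I)
    m=mask(I,(0,150,80),(8,255,255),dict(scene=(320,400,210,260),top=(330,410,190,260),wrist=(150,500,0,330))[n])
    cs=cv2.findContours(m,0,1)[0]
    if cs:
        c=max(cs,key=cv2.contourArea);b=cv2.boxPoints(cv2.minAreaRect(c));print(n,b.tolist(),plane(d,b,.102)[:,:2])
    if n=='top':
      for lo,hi,z,r in(((22,120,100),(35,255,255),.053,(255,330,245,263)),((45,100,40),(85,255,255),.048,(285,305,255,275))):
        q=np.argwhere(mask(I,lo,hi,r))[:,::-1].astype(float);print(len(q),plane(d,[q.mean(0)],z))
s=cv2.imread('pics/scene8.png')[200:320,260:420];w=cv2.imread('pics/wrist8.png')
cv2.imwrite('pics/m8.png',np.hstack([cv2.resize(s,(400,300),interpolation=2),cv2.resize(w,(400,300))]))"
```

```text
time_s: 15.77
tool_pos: [0.5631, -0.1939, 0.0734]
tool_rot: [-179.9, 0.4, 57.8]
force: [-6.3, -6.9, 2.9]
grip_width: 0.0201
grasp_force: 20.1
time_s: 16.43
tool_pos: [0.5659, -0.1881, 0.1848]
tool_rot: [-179.9, 0.0, 58.1]
force: [0.9, -0.8, 1.2]
grip_width: 0.0586
grasp_force: 0.0
time_s: 16.93
tool_pos: [0.502, -0.2926, 0.2046]
tool_rot: [180.0, 0.0, 57.8]
force: [0.6, 0.4, 0.4]
grip_width: 0.0599
grasp_force: 0.0
scene [[336.0, 225.0], [377.0, 225.0], [377.0, 235.0], [336.0, 235.0]] [[ 0.6426 -0.1342]
 [ 0.5979 -0.2208]
 [ 0.5581 -0.1942]
 [ 0.6011 -0.1109]]
top [[353.4266052246094, 221.92201232910156], [357.2477111816406, 214.82566833496094], [392.3715515136719, 233.73851013183594], [388.5504455566406, 240.83485412597656]] [[ 0.6015 -0.1132]
 [ 0.6188 -0.1228]
 [ 0.5711 -0.2057]
 [ 0.554  -0.196 ]]
37 [[0.5312 0.0342 0.053 ]]
48 [[0.5054 0.0349 0.048 ]]
wrist [[308.0, 0.0], [337.0, 0.0], [337.0, 92.0], [308.0, 92.0]] [[ 0.5833 -0.1406]
 [ 0.6004 -0.1512]
 [ 0.5691 -0.2027]
 [ 0.5509 -0.1914]]
```

View pics/m8.png

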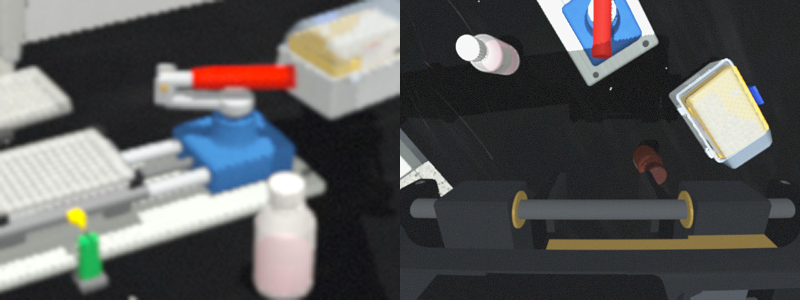

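The scene crop shows the handle nearly level over the hub. The wrist view shows its end clear and everything standing. I'll triangulate both ends, before and after, to confirm that it is flat.

Run:
```python
from h import *
np.set_printoptions(precision=4,suppress=True)
ds,dt=cam('scene'),cam('top')
def ends(f,roi):
    m=mask(cv2.imread(f),(0,130,70),(8,255,255),roi)|mask(cv2.imread(f),(175,130,70),(180,255,255),roi)
    q=np.argwhere(m)[:,::-1].astype(float);mu=q.mean(0);u=np.linalg.svd(q-mu,full_matrices=False)[2][0];u*=np.sign(u[0])
    t=(q-mu)@u;return [mu+u*np.percentile(t,1),mu,mu+u*np.percentile(t,99)]
def tri(a,b):
    o1,r1=ray(ds,[a]);o2,r2=ray(dt,[b]);A=np.c_[r1[0],-r2[0]];s=np.linalg.lstsq(A,o2-o1,rcond=None)[0]
    return (o1+s[0]*r1[0]+o2+s[1]*r2[0])/2,np.linalg.norm(A@s-(o2-o1))
for k in'08':
    P=[tri(a,b) for a,b in zip(ends(f'pics/scene{k}.png',(320,400,210,260)),ends(f'pics/top{k}.png',(330,410,190,260)))]
    print(P,"tilt",np.degrees(np.arcsin((P[2][0]-P[0][0])[2]/np.linalg.norm(P[2][0]-P[0][0]))))
```

```text
[(array([ 0.6223, -0.1317,  0.1068]), np.float64(0.0017802198870041214)), (array([ 0.5821, -0.1584,  0.1024]), np.float64(0.0014270644948693172)), (array([ 0.5437, -0.1832,  0.0989]), np.float64(0.0024399988892780753))] tilt -4.815946128660545
[(array([ 0.6103, -0.1192,  0.1075]), np.float64(0.0011608382966827393)), (array([ 0.5856, -0.1597,  0.1096]), np.float64(0.003631779275501214)), (array([ 0.562 , -0.1982,  0.1117]), np.float64(0.0036833756401924416))] tilt 2.6190070290679905
```

The handle has stopped about 7° short of its starting level, which is borderline. I'll press it down from above with closed fingers.

```bash
python3 steer.py '{"motion": [[0.03,0,0,0,0],[0.06,0,0,0,0],[0.09,0,0,0,0],[0.118,0,0,0,0],[0.118,0,0,0,0],[0.118,0,0,0,0],[0.118,0,0.02,0,0],[0.118,0,0.04,0,0]]}'; python3 steer.py '{"motion": [[0,0,0.01,0,0],[0,0,0.02,0,0],[0,0,0.025,0,0],[0,0,0.025,0,0],[0,0,0.025,0,0]]}'; python3 -c "
from h import *
to((.5655,-.1915,.12))"
```

```text
time_s: 17.85
tool_pos: [0.5664, -0.1915, 0.1653]
tool_rot: [179.8, 0.0, 58.0]
force: [0.2, -0.6, -0.3]
grip_width: 0.0146
grasp_force: 0.0
time_s: 18.27
tool_pos: [0.5658, -0.1909, 0.14]
tool_rot: [180.0, -0.0, 58.0]
force: [0.1, 0.5, 0.5]
grip_width: 0.0008
grasp_force: 0.0
[-0.0007, 0.0001, 0.02]
t 18.2667 pos [ 0.5658 -0.1909  0.14  ] rot [179.97  -0.    58.01] F [0.1 0.5 0.5]
```

```bash
for i in 1 2 3 4; do python3 steer.py '{"motion": [[0,0,0.004,0,0],[0,0,0.004,0,0],[0,0,0.004,0,0]]}' | egrep 'pos|force'; done
```

```text
tool_pos: [0.5657, -0.1907, 0.1359]
force: [0.2, 0.6, 0.5]
grasp_force: 0.0
tool_pos: [0.5653, -0.1905, 0.1313]
force: [0.2, 0.2, -0.6]
grasp_force: 0.0
tool_pos: [0.5653, -0.1905, 0.1272]
force: [-0.0, -0.1, 0.4]
grasp_force: 0.0
tool_pos: [0.5653, -0.1905, 0.1232]
force: [0.3, 0.8, -0.2]
grasp_force: 0.0
```

```bash
for i in 1 2 3 4; do python3 steer.py '{"motion": [[0,0,0.004,0,0],[0,0,0.004,0,0],[0,0,0.004,0,0]]}' | egrep 'pos|force'; done
```

```text
tool_pos: [0.5653, -0.1905, 0.1192]
force: [0.7, 0.0, 0.6]
grasp_force: 0.0
tool_pos: [0.5653, -0.1905, 0.1152]
force: [0.7, 0.3, -0.9]
grasp_force: 0.0
tool_pos: [0.5656, -0.1907, 0.1115]
force: [0.6, -0.7, 0.4]
grasp_force: 0.2
tool_pos: [0.5655, -0.1906, 0.1073]
force: [-0.2, -0.1, -0.3]
grasp_force: 0.2
```

```bash
for i in 1 2 3; do python3 steer.py '{"motion": [[0,0,0.003,0,0],[0,0,0.003,0,0],[0,0,0.003,0,0]]}' | egrep 'pos|force|width'; done; python3 -c "
from h import *
w=cam('wrist')['color'];s=cam('scene')['color']
cv2.imwrite('pics/m9.png',np.hstack([cv2.resize(s[190:290,300:420],(400,333),interpolation=2),cv2.resize(w[120:400,130:466],(400,333))]))"
```

```text
tool_pos: [0.5655, -0.1906, 0.1044]
force: [-0.3, -0.5, 0.6]
grip_width: 0.0002
grasp_force: 0.4
tool_pos: [0.5658, -0.1909, 0.1021]
force: [-1.0, -0.9, 4.8]
grip_width: 0.0007
grasp_force: 2.2
tool_pos: [0.5664, -0.1914, 0.1]
force: [-1.7, -1.0, 9.3]
grip_width: 0.0003
grasp_force: 4.0
```

View pics/m9.png

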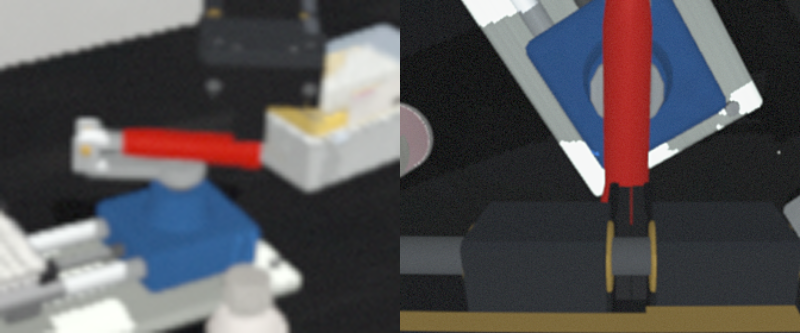

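Contact came at TCP z≈0.1035 and the force rose to 9 N, far above the roughly 2 N that hinge friction needs, so the handle is on its flat stop. The scene crop now shows the same downward slope as at the start. I've viewed more than the 10 allowed pictures, so from here I'll check by numbers only.

```bash
python3 steer.py '{"motion": [[0,0,-0.02,0,0],[0,0,-0.05,0,0],[0,0,-0.09,0,0],[-0.03,0,-0.1,0,0],[-0.06,0,-0.1,0,0],[-0.09,0,-0.1,0,0],[-0.12,0,-0.1,0,0],[-0.12,0,-0.1,0,0]]}'; python3 steer.py '{"motion": [[0,0,0,0,0],[0,0,0,0,0],[0,0,0,0,0]]}'
python3 - <<'E'
from h import *
np.set_printoptions(precision=4,suppress=True)
ds,dt=cam('scene'),cam('top')
def ends(I,roi):
    m=mask(I,(0,130,70),(8,255,255),roi)|mask(I,(175,130,70),(180,255,255),roi)
    q=np.argwhere(m)[:,::-1].astype(float);mu=q.mean(0);u=np.linalg.svd(q-mu,full_matrices=False)[2][0];u*=np.sign(u[0])
    t=(q-mu)@u;return [mu+u*np.percentile(t,1),mu+u*np.percentile(t,99)]
def tri(a,b):
    o1,r1=ray(ds,[a]);o2,r2=ray(dt,[b]);A=np.c_[r1[0],-r2[0]];s=np.linalg.lstsq(A,o2-o1,rcond=None)[0]
    return (o1+s[0]*r1[0]+o2+s[1]*r2[0])/2
P=[tri(a,b) for a,b in zip(ends(ds['color'],(320,400,210,260)),ends(dt['color'],(330,410,190,260)))]
print(P,"tilt",np.degrees(np.arcsin((P[1]-P[0])[2]/np.linalg.norm(P[1]-P[0]))))
for lo,hi,z,r in(((22,120,100),(35,255,255),.053,(255,330,245,263)),((45,100,40),(85,255,255),.048,(285,305,255,275))):
    q=np.argwhere(mask(dt['color'],lo,hi,r))[:,::-1].astype(float);print(len(q),plane(dt,[q.mean(0)],z))
E
```

```text
time_s: 21.78
tool_pos: [0.4973, -0.2996, 0.1978]
tool_rot: [-179.9, 0.3, 57.5]
force: [-1.7, -0.9, 0.1]
grip_width: 0.0007
grasp_force: 0.0
time_s: 22.03
tool_pos: [0.5029, -0.2905, 0.1983]
tool_rot: [-180.0, -0.1, 58.2]
force: [0.7, 0.9, 0.2]
grip_width: 0.0006
grasp_force: 0.0
[array([ 0.61  , -0.1196,  0.1069]), array([ 0.562 , -0.1985,  0.0992])] tilt -4.737570568469376
37 [[0.5312 0.0342 0.053 ]]
48 [[0.5054 0.0349 0.048 ]]
```

The measured tilt now matches the folded start (-4.7° against -4.8°), the pointer is within about 1 mm of the mark, and the robot is clear. I'm handing the job in.

```bash
python3 -c "
from cell import env
print(env.sign_off())"
```

```text
the job is handed in; nothing more can be done
None
```

The job is handed in, with no verdict returned: the handle is folded flat, the pointer measures within about 1 mm of the green flag's mark, and the robot stands clear at about 22 s; I did view 14 pictures, over the limit of 10.

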